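# Pass the used-instrument cassette through the splash divider

## Task

Push the used-instrument cassette (steel with an orange lid) along the counter, through the narrow opening between the two blue posts of the low divider, and on into the yellow outlined bay beyond, so that all of it lies inside the outline. Only push it along the counter with the fingers: do not pick it up, tip it or take it over or round the divider. Leave the bottles, cup, bowl and other things where they stand.

Things in the scene. Friction and masses are not known exactly. Their poses are not given: they have to be found in the camera images.
- cassette: loose flat closed box, steel sides and orange lid, 90 mm along its x, 120 mm along its y, 35 mm high, vertical smooth sides (the lid is set in 2 mm), about 0.4 kg (0.28 to 0.56), slides on the counter. Origin: centre of its underside; z up. It starts on the -y side of the divider, its own y axis within 0.45 rad of the divider's y axis.
- corner0 (a point): corner of the cassette's underside at its +x, +y
- corner1 (a point): corner of the cassette's underside at its -x, +y
- corner2 (a point): corner of the cassette's underside at its -x, -y
- corner3 (a point): corner of the cassette's underside at its +x, -y
- divider: low fixed divider standing on the counter, all of it 50 mm high, running along its own x. Origin: on the counter, at the centre of its opening; its y points through the opening to the bay. The opening is 98 mm wide (x from -49 to +49 mm) between two blue posts, each 24 mm wide (x) and 60 mm long (y from -30 to +30 mm) with round ends of 12 mm radius. Beyond the posts, clear panels 6 mm thick go on to x = +-223 mm, ending in an aluminium post of 18 mm diameter at x = +-228 mm.
- bay (a point): centre of the bay beyond the opening, on the counter, 150 mm along the divider's y from its origin. The bay is a painted yellow outline (nothing sticks up), inside measure 130 mm along the divider's x and 160 mm along its y (y from 70 to 230 mm); the line is 6 mm wide.
- vial: small medicine bottle, 44 mm across, 70 mm tall, loose; to be left alone. Origin: centre of its underside.
- swab_jar: white jar with steel cap, 66 mm across, 85 mm tall, loose; to be left alone. Origin: centre of its underside.
- med_cup: small open blue cup, 52 mm across, 50 mm tall, loose; to be left alone. Origin: centre of its underside.
- tape: roll of tape lying flat, 68 mm across, 24 mm tall, loose; to be left alone. Origin: centre of its underside.
- dish: steel bowl, 110 mm across, 35 mm tall, loose; to be left alone. Origin: centre of its underside.
- pump: white pump bottle with a blue band, 66 mm across, about 190 mm tall, loose; to be left alone. Origin: centre of its underside.

How it is judged (in metres and radians):
On the way:
1. the cassette lies flat on the counter between the two blue posts, in the opening (height (world z) of cassette below 0.004 m and angle between cassette's own z axis and vertical below 0.05 rad and x of cassette in the frame of divider between -0.012 and 0.012 m and y of cassette in the frame of divider between -0.04 and 0.04 m), for 0.1 s.
At the end, for the whole second after the job is handed in: all four corners of the cassette lie inside the yellow outline (to the outer edge of the line at most), it lies flat and at rest on the counter, and each bystander is within 20 mm of where it stood (x of corner0 in the frame of divider between -0.071 and 0.071 m and y of corner0 in the frame of divider between 0.064 and 0.236 m and x of corner1 in the frame of divider between -0.071 and 0.071 m and y of corner1 in the frame of divider between 0.064 and 0.236 m and x of corner2 in the frame of divider between -0.071 and 0.071 m and y of corner2 in the frame of divider between 0.064 and 0.236 m and x of corner3 in the frame of divider between -0.071 and 0.071 m and y of corner3 in the frame of divider between 0.064 and 0.236 m and height (world z) of cassette below 0.004 m and angle between cassette's own z axis and vertical below 0.05 rad and linear speed of cassette below 0.01 m/s and distance of each of vial, swab_jar, med_cup, tape, dish, pump from where it was at the start of the episode below 0.02 m); the robot touches nothing.
It fails at once if the cassette is lifted (more than 10 mm off the counter) (height (world z) of cassette above 0.01 m).
It fails at once if the cassette is tipped (more than 0.2 rad) (angle between cassette's own z axis and vertical above 0.2 rad).
It fails at once if a bystander is moved more than 20 mm (distance of any of vial, swab_jar, med_cup, tape, dish, pump from where it was at the start of the episode above 0.02 m).
It fails at once if a standing bottle, jar, cup, roll or bowl is tipped over (angle between any of vial, swab_jar, med_cup, tape, dish, pump's own z axis and vertical above 0.5 rad).
It also fails if it takes over 54 s, if anything falls off the work surface, if the arm or the gripper's body presses on something with over 40 N, if the wrist force passes 120 N, or if a joint passes its speed limit or range.

## Robot

A 6-joint arm with a two-finger parallel gripper is mounted at the origin on the work surface. World frame = base frame: x ahead of the robot, y to its left, z up, the work surface at z = 0. Lengths are in m, angles in degrees, forces in N, time in s.
With the tool pointing down it reaches from about 0.25 to 0.725 m from the base axis. Payload 9.7 kg.
Tool frame: the origin (TCP) lies midway between the tips of the shut fingers; the grasp point (between the pads) lies 19 mm behind it (grip_point_offset is the distance from the TCP to the grasp point, in m); y points along the fingers, z is the direction in which the jaws open and shut, and the axes are right-handed (so a half turn about y gives the same grasp; the last joint's range is limited). The gripper opens to 85 mm and grips with 20 to 120 N. Pads are 22 mm wide; open, the fingers measure 114 mm over their backs; the gripper's body (76 mm by 85 mm) begins 54 mm behind the grasp point. The pads swing forward as they close: fully open they stand 13 mm farther back than shut.
Start: joints at [-73.854, 4.979, 10.078, 95.1, 0, 90], TCP at [0.153, -0.528, 0.231] pointing down, gripper open.
Joint ranges: [-179.16, 179.16], [-48.56, 103.87], [-65.8, 70.77], [-126.05, 130.52], [-82.76, 87.17], [-180, 180]. Speed limits (degrees/s): [127.2, 127.2, 147.25, 180, 180, 180].

## Interface

Orientations are given as [roll, pitch, yaw] about the fixed x, y, z axes, in that order (R = Rz(yaw) Ry(pitch) Rx(roll)).
In Python, from workcell import get_obs, camera, job_done, grip_point_offset gives the robot as it stands.
- The arm moves only by the tool move_arm, never from a script. Its argument "deltas" is a list that holds one entry, the list of rows, each a list of 4 numbers: the shift along the tool's x, y, z in m, then the turn about the tool's y in degrees. A call has 1 to 5 rows; each row is the pose to reach, as a shift and turn from the pose commanded when the call began, along the tool's axes at that moment; what a row does not reach only later rows make up. A row lasts 1/10 s, in which the tool goes at most 50 mm and 8.59 degrees, less where a joint would pass 70% of its speed; a pose out of reach is approached as far as the arm can. A call with a gripper value outside its range is refused whole. "claw" is the finger opening in m, from 0 to 0.0854, set as the call begins (left out, the last holds). The fingers move at their own pace and stop on an object; "newtons" is the grip in N (left out, the last holds). Time passes only in rows, so rows that repeat a pose let the fingers close. It gives the time, the measured TCP pose, the force and the opening at its end, in the units of the state.
- get_obs(): the state, without advancing time (a new reading comes with each control period).
- camera(name): name is "side" or "top"; returns a dict with "color" (384x512x3 uint8, blue, green, red), "range_z" (384x512 float32, m along the optical axis (not along the pixel's ray), 0 where there is no reading), "fx", "fy", "cx", "cy" (pixels), "T" (4x4, takes a point from camera to world coordinates). Camera axes: x right, y down, z forward; pixel columns grow to the right and rows downward; lengths in m; the calibration is good to about 2 mm. A picture is of the moment at which its call begins.
- job_done(): hands the job in, once; it reports no verdict.
The state is a dict: "time": time; "q": joint angles; "qd": joint speeds; "joint_efforts": joint torques, N m; "ee_pos": TCP position; "tcp_rot": TCP orientation; "wrist_force": force on the tool from outside, world axes, zero at the start; "torque": the same for the moment, N m; "opening": finger opening in m.
Only numpy, scipy, OpenCV 4.12 (cv2) and the standard library are available. Lean on these libraries where they do the work, as an engineer would, in place of code of your own. Each camera call takes 0.05 s, during which the arm holds its last target. There are 200 camera calls.

## Working session

There is one attempt and no reset: what is moved stays moved. The work goes in short steps, Python scripts to look and compute and a tool call to move; the robot and the scene stay as the last step left them, time stands still between calls to the robot, and variables do not carry over. Pictures are saved under pics/ and viewed, about 8 in all and at most 12, crops included, and the job is handed in when it is done.

Besides the shell and the picture viewer there is one more tool, called after "Call:" in YAML: its name, and indented under it one key for each argument. move_arm: Moves the arm, as the interface text tells. Its arguments: {"type":"object","properties":{"deltas":{"type":"array"},"claw":{"type":"number"},"newtons":{"type":"number"}},"required":["deltas"]}

```bash
mkdir -p pics
cat > h.py <<'E'
import numpy as np, cv2
from workcell import *
def ray(c,u,v,z):
    T=np.array(c["T"]);d=T[:3,:3]@np.array([(u-c["cx"])/c["fx"],(v-c["cy"])/c["fy"],1.])
    return T[:3,3]+d*(z-T[2,3])/d[2]
def proj(c,p):
    T=np.array(c["T"]);q=T[:3,:3].T@(np.array(p)-T[:3,3]);return c["fx"]*q[0]/q[2]+c["cx"],c["fy"]*q[1]/q[2]+c["cy"]
E
python3 - <<'E'
from h import *
o=get_obs();print(o)
for n in("top","side"):
    c=camera(n);cv2.imwrite(f"pics/{n}0.png",c["color"]);print(n,c["fx"],c["cx"],c["cy"],np.round(c["T"],3))
    np.save(n+"0.npy",c,allow_pickle=True)
E
```

```text
{'time': 0.0, 'q': array([-7.38561925e+01,  5.00841423e+00,  1.00342811e+01,  9.50990728e+01,
        1.26295656e-04,  8.99999297e+01]), 'qd': array([ 0.04228199, -0.03475666, -0.10088209,  0.06862833, -0.06317483,
        0.01926025]), 'joint_efforts': array([-1.11250672e-04, -5.20397651e+01,  4.64798713e+01,  1.65947364e-02,
        5.80123947e-05, -2.23174823e-06]), 'ee_pos': array([ 0.15286366, -0.52809053,  0.23060729]), 'tcp_rot': array([-9.00732059e+01,  1.26385419e-04, -1.63856122e+02]), 'wrist_force': array([-0.83173081,  0.79454198, -0.72755293]), 'torque': array([-0.04163231, -0.01822686, -0.00434822]), 'opening': 0.08529616216624059}
top 379.8046669787381 247.73070782264963 183.39012921957513 [[-0.063 -0.977  0.202  0.245]
 [-0.998  0.062 -0.012  0.018]
 [-0.    -0.203 -0.979  1.248]
 [ 0.     0.     0.     1.   ]]
side 475.3405629593888 242.99922624264502 187.1183753342456 [[-0.779 -0.466  0.42  -0.051]
 [-0.627  0.581 -0.518  0.683]
 [-0.002 -0.667 -0.745  1.004]
 [ 0.     0.     0.     1.   ]]
```

View pics/top0.png

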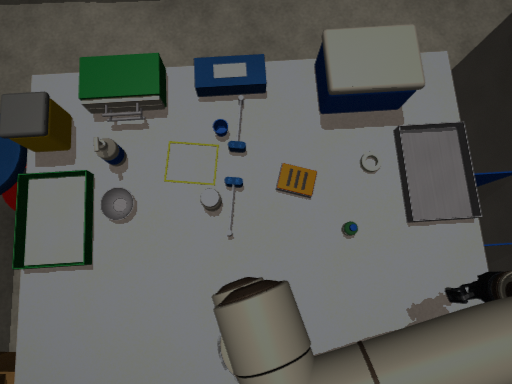

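View pics/side0.png

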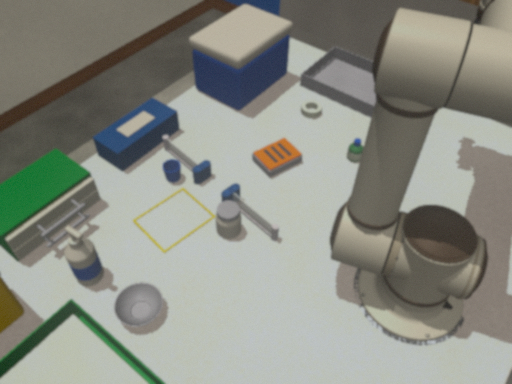

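The top view shows the cassette at (297,180), blue posts at (237,146) and (234,181), the bay at (191,163), the jar at (210,198) and the cup at (220,128). The side view agrees. Now I'll measure them.

```bash
cat >> h.py <<'E'
def comps(c,lo,hi,amin=30):
    m=cv2.inRange(cv2.cvtColor(c["color"],cv2.COLOR_BGR2HSV),lo,hi)
    cs,_=cv2.findContours(cv2.morphologyEx(m,cv2.MORPH_CLOSE,np.ones((3,3))),cv2.RETR_EXTERNAL,cv2.CHAIN_APPROX_NONE)
    return [k for k in cs if cv2.contourArea(k)>amin]
def rect(c,k,z):
    p=np.array([ray(c,*q[0],z)[:2] for q in k],np.float32)*1000
    return cv2.minAreaRect(p)
ORANGE=((5,120,90),(20,255,255));BLUE=((100,120,40),(125,255,255));YEL=((22,80,100),(35,255,255))
def cassette(c):
    k=max((k for k in comps(c,*ORANGE)),key=cv2.contourArea);return rect(c,k,.034)
E
python3 - <<'E'
from h import *
for n in("top","side"):
    c=np.load(n+"0.npy",allow_pickle=True).item();print(n,"cas",cassette(c))
    for nm,C,z in(("blue",BLUE,.05),("yel",YEL,0)):
        for k in comps(c,*C):
            print(nm,cv2.boundingRect(k),rect(c,k,z))
E
```

```text
top cas ((501.4039001464844, -157.95225524902344), (115.36739349365234, 84.90029907226562), 72.0421142578125)
blue (225, 177, 18, 8) ((505.2458801269531, 47.86194610595703), (54.97330856323242, 23.10359764099121), 86.39137268066406)
blue (475, 171, 37, 4) ((478.5731506347656, -792.794677734375), (6.589532852172852, 118.30337524414062), 0.03724353387951851)
blue (228, 141, 18, 8) ((626.3901977539062, 31.15438461303711), (56.83246612548828, 23.488365173339844), 79.79316711425781)
blue (0, 137, 21, 49) ((621.4574584960938, 772.0877075195312), (163.34457397460938, 65.17146301269531), 3.9362223148345947)
blue (213, 119, 15, 15) ((693.2675170898438, 82.40921020507812), (46.61334991455078, 49.24248123168945), 87.03170013427734)
blue (328, 90, 88, 7) ((778.485595703125, -436.178466796875), (296.2065124511719, 8.883727073669434), 89.48955535888672)
blue (194, 54, 72, 34) ((892.489501953125, 40.17179870605469), (110.6634292602539, 241.8797607421875), 0.01808927208185196)
yel (164, 141, 55, 44) ((587.55322265625, 189.1353759765625), (173.2291717529297, 142.57814025878906), 81.91983032226562)
side cas ((501.2646484375, -157.26016235351562), (113.46180725097656, 84.063232421875), 72.3239517211914)
blue (94, 99, 81, 54) ((903.091064453125, 27.419876098632812), (245.9184112548828, 114.15738677978516), 89.53539276123047)
blue (194, 36, 94, 57) ((832.8602294921875, -439.0294189453125), (389.9568176269531, 278.8267517089844), 55.1771125793457)
blue (228, 0, 51, 14) ((1075.3057861328125, -777.8521728515625), (207.84222412109375, 107.90084838867188), 38.56806564331055)
yel (0, 284, 17, 33) ((727.3267822265625, 601.0083618164062), (35.02717208862305, 88.4101791381836), 57.68333053588867)
yel (133, 188, 82, 65) ((590.3529663085938, 187.17738342285156), (171.96707153320312, 142.54769897460938), 81.63538360595703)
```

```bash
cat >> h.py <<'E'
O=np.array([.5663,.0397]);A=np.radians(81.8);EY=np.array([np.cos(A),np.sin(A)]);EX=np.array([EY[1],-EY[0]])
def div(p): r=np.array(p[:2])-O; return np.round(1000*np.array([r@EX,r@EY]),1)
def world(x,y): return O+EX*x/1000+EY*y/1000
def status(side=False):
    "cassette in divider frame and the tool"
    for n in("top","side"):
        c=camera(n)
        try:
            r=cassette(c);a=r[2] if r[1][0]>r[1][1] else r[2]-90
            a=(a-81.8+90)%180-90
            print(n,"cas",div(np.array(r[0])/1000),"angle",round(a,2),"size",np.round(r[1],1))
        except ValueError: print(n,"not seen")
    o=get_obs();print("t",o["time"],"tcp div",div(o["ee_pos"]),"z",o["ee_pos"][2],"yaw rel",o["tcp_rot"][2]-81.8,"F",o["wrist_force"])
def go(x,y,z,yaw):
    "tool shift to reach x,y in divider frame (mm), z (m), yaw relative to divider y (deg)"
    o=get_obs();w=np.radians(o["tcp_rot"][2]);d=world(x,y)-o["ee_pos"][:2]
    print("shift",np.round([d@[np.cos(w),np.sin(w)],o["ee_pos"][2]-z,d@[-np.sin(w),np.cos(w)]],4),"turn",round(-((yaw+81.8-o["tcp_rot"][2]+180)%360-180),2))
E
python3 - <<'E'
from h import *
c=np.load("top0.npy",allow_pickle=True).item()
for n,u,v,z in(("jar",210,197,.085),("cup",220,127,.05),("vial",352,228,.07),("tape",370,161,.02),("dish",118,203,.03),("pumpbody",114,156,.08)):
    p=ray(c,u,v,z);print(n,p,div(p))
s=np.load("side0.npy",allow_pickle=True).item()
for n,u,v,z in(("jar",229,208,.085),("cup",172,165,.05),("vial",356,144,.07)):
    p=ray(s,u,v,z);print(n,p,div(p))
print("cas",div([.5013,-.1576]))
go(-115,-205,.12,-99.7)
E
```

```text
jar [0.44989594 0.12264921 0.085     ] [-127.    65.5]
cup [0.68966861 0.08255622 0.05      ] [116.  60.]
vial [ 0.32780579 -0.31009301  0.07      ] [-186.2 -380.2]
tape [ 0.54958841 -0.410479    0.02      ] [  47.7 -448. ]
dish [0.45864196 0.42607876 0.03      ] [-161.7  367.1]
pumpbody [0.60249282 0.42300466 0.08      ] [-18.8 384.5]
jar [0.45026773 0.11986399 0.085     ] [-126.3   62.8]
cup [0.69463731 0.07900835 0.05      ] [121.4  57.2]
vial [ 0.32661819 -0.29874056  0.07      ] [-189.  -369.2]
cas [ -36.2 -204.6]
shift [-0.3657  0.1107 -0.2911] turn -145.95
```

```bash
python3 -c "
from h import *
go(-111,-192,.12,80.3)"
```

```text
shift [-0.3747  0.1107 -0.3013] turn 34.05
```

Call:
move_arm:
  deltas:
    - [[0,0,0,8],[0,0,0,8]]
  claw: 0.085

```text
time: 0.3
ee_pos: [0.1529, -0.5282, 0.2309]
tcp_rot: [-90.0, -0.0, -172.0]
wrist_force: [0.8, -0.6, 0.9]
opening: 0.0848
```

```bash
python3 -c "
from h import *
print(get_obs()['q'],get_obs()['tcp_rot'])
go(-111,-192,.12,80.3)"
```

```text
[-7.38544133e+01  4.99649280e+00  1.00534461e+01  9.50996691e+01
 -1.58742073e-04  9.81332546e+01] [-9.00422637e+01 -6.20039662e-03 -1.71987666e+02]
shift [-0.3283  0.1109 -0.3513] turn 25.91
```

Call:
move_arm:
  deltas:
    - [[-0.08,0,-0.09,-40],[-0.16,0,-0.18,-40],[-0.2,0,-0.22,-40],[-0.2,0,-0.22,-40],[-0.2,0,-0.22,-40]]

```text
time: 0.8
ee_pos: [0.2935, -0.3195, 0.2312]
tcp_rot: [-90.0, 0.0, -131.3]
wrist_force: [1.4, -0.5, -0.7]
opening: 0.0847
```

Call:
move_arm:
  deltas:
    - [[0,0,0,-42],[0,0,0,-42],[0,0,0,-42],[0,0,0,-42],[0,0,0,-42]]

```text
time: 1.3
ee_pos: [0.293, -0.321, 0.2311]
tcp_rot: [-90.0, 0.0, -89.3]
wrist_force: [0.7, -0.8, 1.1]
opening: 0.0853
```

Call:
move_arm:
  deltas:
    - [[0,0,0,-42],[0,0,0,-42],[0,0,0,-42],[0,0,0,-42],[0,0,0,-42]]

```text
time: 1.8
ee_pos: [0.2929, -0.3211, 0.2311]
tcp_rot: [-90.0, 0.0, -47.3]
wrist_force: [0.2, -0.9, 0.0]
opening: 0.0849
```

```bash
python3 -c "
from h import *
print(get_obs()['q'],get_obs()['tcp_rot'])
go(-111,-192,.12,-99.7)"
```

```text
[-4.76300458e+01 -1.06781555e+01 -4.95922400e+00  9.57340134e+01
  1.48009875e-03 -3.61460317e-01] [-8.99984248e+01  1.50723087e-02 -4.72685855e+01]
shift [-0.0447  0.1111  0.2266] turn -29.37
```

Call:
move_arm:
  deltas:
    - [[-0.009,0,0.045,-6],[-0.018,0.02,0.09,-12],[-0.027,0.04,0.135,-18],[-0.036,0.06,0.18,-24],[-0.045,0.08,0.226,-29.4]]

```text
time: 2.3
ee_pos: [0.4304, -0.1354, 0.151]
tcp_rot: [-90.0, -0.0, -18.0]
wrist_force: [-0.3, -1.5, 0.6]
opening: 0.085
```

```bash
python3 -c "
from h import *
print(get_obs()['q'])
go(-111,-192,.014,-99.7)
for n in('top','side'): cv2.imwrite(f'pics/{n}1.png',camera(n)['color'])
a=cv2.imread('pics/top1.png')[80:280,180:420];b=cv2.imread('pics/side1.png')[80:280,180:420]
cv2.imwrite('pics/c1.png',cv2.resize(np.hstack([a,b]),(800,333)))"
```

```text
[-1.74536601e+01 -9.46001720e+00 -1.27873753e+01  8.66409491e+01
 -3.89067972e-03  5.31847939e-01]
shift [-0.0016  0.137   0.0004] turn -0.09
```

View pics/c1.png

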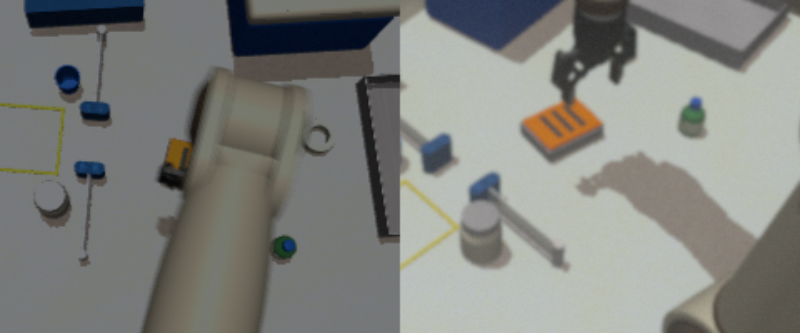

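The top view is blocked by the arm. The side view shows the gripper above and on the near side of the cassette, with the path down clear. Lowering it.

Call:
move_arm:
  deltas:
    - [[0,0.04,0,0],[0,0.08,0,0],[0,0.11,0,0],[0,0.13,0,0],[0,0.145,0,0]]

```text
time: 2.9
ee_pos: [0.4288, -0.1373, 0.0053]
tcp_rot: [-90.0, 0.1, -18.3]
wrist_force: [0.7, 0.1, 0.3]
opening: 0.0854
```

```bash
python3 -c "
from h import *
status();cv2.imwrite('pics/s2.png',cv2.resize(camera('side')['color'][60:300,160:480],(800,600)))"
```

```text
top cas [ -28.7 -153.6] angle -86.54 size [26.1 84.3]
side cas [ -34.7 -200.7] angle -9.26 size [106.2  82.5]
t 3.0 tcp div [-111.5 -194.6] z 0.004936600122545532 yaw rel -100.143751411347 F [-0.94662793 -0.57423109  0.17225286]
```

View pics/s2.png

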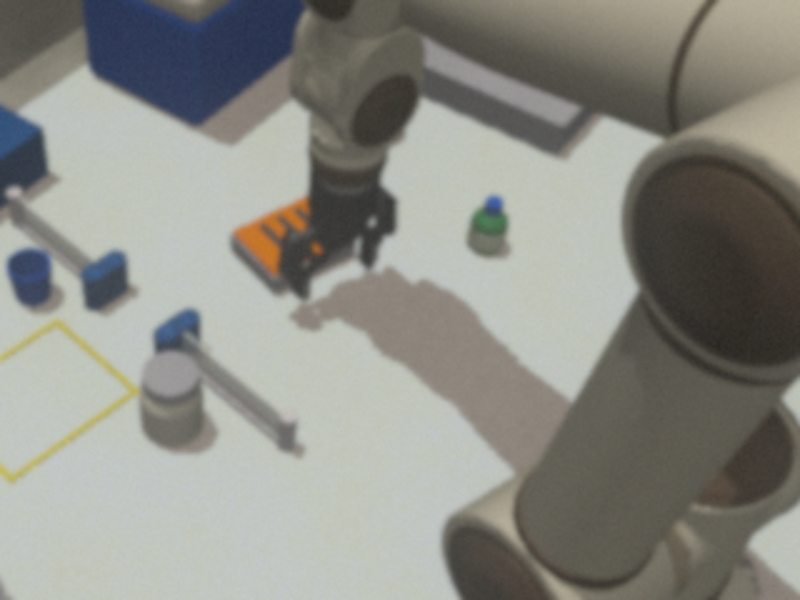

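```bash
python3 -c "
from h import *
go(-93,-196,.005,-99.7);go(-75,-200.5,.005,-94.6);go(-58,-205,.005,-90)"
```

```text
shift [0.0177 0.0013 0.0018] turn -0.47
shift [0.0362 0.0013 0.0006] turn -5.57
shift [ 0.0537  0.0013 -0.0008] turn -10.17
```

Call:
move_arm:
  deltas:
    - [[0.005,0,0.001,0],[0.01,0,0.001,0],[0.015,0,0.0015,-0.3],[0.018,0,0.0018,-0.5],[0.021,0,0.0015,-1.3]]

```text
time: 3.55
ee_pos: [0.4501, -0.1423, 0.0069]
tcp_rot: [-90.0, 0.0, -17.1]
wrist_force: [-3.7, 1.0, 1.8]
opening: 0.0848
```

```bash
python3 -c "
from h import *
status();go(-75,-200.5,.005,-94.6);go(-58,-205,.005,-90)"
```

```text
top cas [ -21.7 -158. ] angle -86.57 size [22.9 71.1]
side cas [  -8.5 -180.1] angle 32.05 size [ 59.8 116.8]
t 3.65 tcp div [ -88.8 -196.7] z 0.0067250271279548635 yaw rel -98.90302901438048 F [ 0.47391343 -0.31141574  0.02070342]
shift [ 0.0142  0.0017 -0.0016] turn -4.3
shift [ 0.0317  0.0017 -0.0034] turn -8.9
```

Contact was felt where expected. Pushing across now.

Call:
move_arm:
  deltas:
    - [[0.004,0.001,-0.0005,-1],[0.008,0.001,-0.0009,-2.2],[0.012,0.001,-0.0013,-3.4],[0.015,0.001,-0.0017,-4.6],[0.018,0.001,-0.002,-5.4]]

```text
time: 4.15
ee_pos: [0.4669, -0.1496, 0.0056]
tcp_rot: [-90.0, 0.0, -11.7]
wrist_force: [-1.5, 0.0, -1.3]
opening: 0.0848
```

```bash
python3 -c "
from h import *
go(-58,-205,.005,-90)"
```

```text
shift [ 0.0135  0.0006 -0.0027] turn -3.47
```

Call:
move_arm:
  deltas:
    - [[0.004,0,-0.0007,-1],[0.008,0,-0.0014,-2],[0.011,0,-0.002,-2.8],[0.0135,0,-0.0025,-3.5],[0.0135,0,-0.0025,-3.5]]

```text
time: 4.65
ee_pos: [0.4799, -0.1548, 0.0058]
tcp_rot: [-90.0, -0.0, -8.2]
wrist_force: [0.3, 0.1, 0.4]
opening: 0.0848
```

Call:
move_arm:
  deltas:
    - [[-0.02,0,0,0],[-0.04,-0.02,0,0],[-0.06,-0.06,0,0],[-0.08,-0.1,0,0],[-0.12,-0.13,0,0]]

```text
time: 5.15
ee_pos: [0.3613, -0.1376, 0.1383]
tcp_rot: [-90.0, -0.2, -8.2]
wrist_force: [-0.3, -0.4, 0.8]
opening: 0.0847
```

```bash
python3 -c "
from h import *
status()
cv2.imwrite('pics/s3.png',np.hstack([camera(n)['color'][60:300,100:420] for n in('top','side')]))"
```

```text
top cas [  -1.9 -194.8] angle 0.16 size [95.1 84.8]
side cas [  -1.9 -204.5] angle -0.42 size [114.   85.2]
t 5.25 tcp div [-179.  -204.9] z 0.14087214959062547 yaw rel -90.08371254446533 F [ 0.18993825 -0.9575836  -0.56985094]
```

View pics/s3.png

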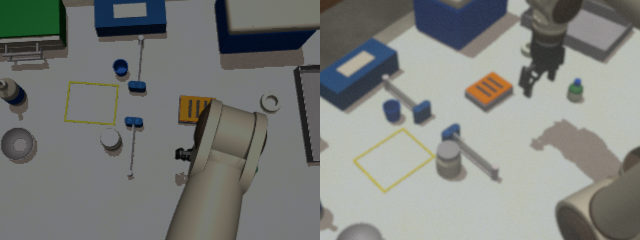

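The cassette is now at x −1.9 mm with about 0° angle. Its angle reading agrees in both views, although the top view is partly blocked. Moving behind it.

```bash
python3 -c "
from h import *
go(-2,-300,.14,0)"
```

```text
shift [ 0.1758 -0.0031 -0.0949] turn -90.08
```

Call:
move_arm:
  deltas:
    - [[0.035,0,-0.019,-8],[0.07,0,-0.038,-16],[0.105,0,-0.057,-24],[0.14,0,-0.076,-32],[0.176,0,-0.095,-40]]
  claw: 0.05

```text
time: 5.85
ee_pos: [0.5228, -0.2577, 0.1333]
tcp_rot: [-89.9, 0.1, 32.1]
wrist_force: [-0.0, 0.6, 0.7]
opening: 0.0501
```

Call:
move_arm:
  deltas:
    - [[0,0,0,-8.5],[0,0,0,-17],[0,0,0,-25.5],[0,0,0,-34],[0,0,0,-42.5]]

```text
time: 6.35
ee_pos: [0.5216, -0.2566, 0.1333]
tcp_rot: [-89.9, -0.0, 74.6]
wrist_force: [-0.5, 0.1, -0.6]
opening: 0.0499
```

```bash
python3 -c "
from h import *
go(-2,-300,.01,0)"
```

```text
shift [-0.0004  0.1233 -0.    ] turn -7.19
```

Call:
move_arm:
  deltas:
    - [[0,0.03,0,-4],[0,0.06,0,-7.2],[0,0.09,0,-7.2],[0,0.11,0,-7.2],[0,0.123,0,-7.2]]

```text
time: 6.85
ee_pos: [0.5203, -0.256, 0.0088]
tcp_rot: [-89.8, -0.1, 81.5]
wrist_force: [-0.3, -0.3, -0.0]
opening: 0.0505
```

```bash
python3 -c "
from h import *
status();go(-2,-275,.01,0);go(0,-170,.01,0)
print(get_obs()['q'])
cv2.imwrite('pics/s4.png',np.hstack([camera(n)['color'][60:300,100:420] for n in('top','side')]))"
```

```text
top cas [  -2.  -204.9] angle 0.09 size [115.5  84.6]
side cas [  -2.8 -205.4] angle 0.75 size [117.  85.]
t 6.95 tcp div [  -3.5 -299.3] z 0.009600924011286146 yaw rel -0.34784946060575805 F [0.24805198 0.01299562 0.05019009]
shift [ 0.0243 -0.0004 -0.0014] turn -0.35
shift [ 0.1293 -0.0004 -0.0027] turn -0.35
[-2.62088991e+01  1.08561497e+01 -8.01995342e+00  7.13851512e+01
  4.91840407e-03 -1.07661242e+02]
```

View pics/s4.png

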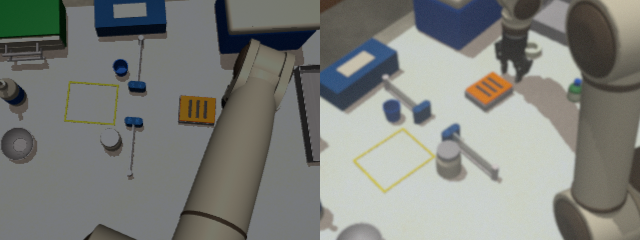

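The view is clear: cassette at (−2.0, −204.9) mm with an angle of about 0.1°, and the fingers behind it. Pushing up to just short of the posts, with a slight +x drift.

Call:
move_arm:
  deltas:
    - [[0.006,0,-0.0005,-0.3],[0.012,0,-0.001,-0.3],[0.018,0,-0.001,-0.3],[0.023,0,-0.001,-0.3],[0.029,0,-0.001,-0.3]]

```text
time: 7.55
ee_pos: [0.5268, -0.2281, 0.0132]
tcp_rot: [-90.0, 0.1, 81.7]
wrist_force: [-0.2, -2.8, 1.9]
opening: 0.05
```

Call:
move_arm:
  deltas:
    - [[0.008,0,-0.0003,0],[0.016,0,-0.0006,0],[0.024,0,-0.0009,0],[0.032,0,-0.0012,0],[0.04,0,-0.0015,0]]

```text
time: 8.05
ee_pos: [0.5339, -0.1882, 0.0128]
tcp_rot: [-90.0, 0.0, 81.7]
wrist_force: [-0.4, -4.1, 2.6]
opening: 0.0497
```

Call:
move_arm:
  deltas:
    - [[0.008,0,-0.0003,0],[0.016,0,-0.0006,0],[0.022,0,-0.0008,0],[0.026,0,-0.001,0],[0.026,0,-0.001,0]]

```text
time: 8.55
ee_pos: [0.5384, -0.1623, 0.0124]
tcp_rot: [-90.0, -0.1, 81.8]
wrist_force: [-0.1, 0.3, -0.2]
opening: 0.0503
```

```bash
python3 -c "
from h import *
status();go(0,-170,.01,0)"
```

```text
top cas [   0.3 -124.3] angle -0.29 size [99.2 84.7]
side cas [ 1.000e-01 -1.344e+02] angle -0.17 size [118.6  84.9]
t 8.65 tcp div [   1.1 -204.4] z 0.012335208740336473 yaw rel -0.029464602500539172 F [-0.21920571 -0.00664414 -0.44118128]
shift [0.0344 0.0023 0.0011] turn -0.03
```

Call:
move_arm:
  deltas:
    - [[0.008,0,0.0002,0],[0.016,0,0.0003,0],[0.024,0,0.0003,0],[0.032,0,0.0003,0],[0.04,0,0.0003,0]]

```text
time: 9.15
ee_pos: [0.5439, -0.1228, 0.0127]
tcp_rot: [-90.0, -0.0, 81.8]
wrist_force: [0.0, -1.0, -0.8]
opening: 0.05
```

Call:
move_arm:
  deltas:
    - [[0.007,0,0,0],[0.014,0,0,0],[0.021,0,0,0],[0.028,0,0,0],[0.033,0,0,0]]

```text
time: 9.65
ee_pos: [0.5487, -0.0903, 0.0127]
tcp_rot: [-90.0, -0.0, 81.8]
wrist_force: [0.3, -2.0, -1.3]
opening: 0.0499
```

```bash
python3 -c "
from h import *
status();go(0,-70,.012,0);cv2.imwrite('pics/s5.png',np.hstack([camera(n)['color'][60:300,100:420] for n in('top','side')]))"
```

```text
top cas [  0.4 -43.5] angle -89.31 size [80.4 84.9]
side cas [  0.7 -60.9] angle -2.17 size [119.4  86.9]
t 9.75 tcp div [   1.2 -131. ] z 0.012843214614919059 yaw rel -0.005865045012370729 F [-0.1271004  -0.25684025 -0.051883  ]
shift [0.061  0.0008 0.0012] turn -0.01
```

View pics/s5.png

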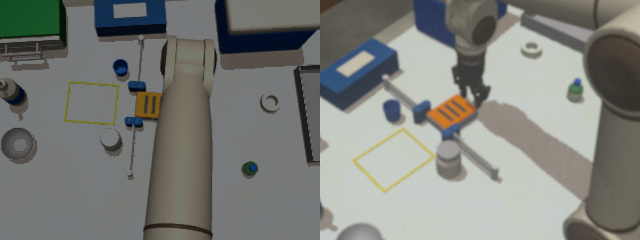

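The front of the cassette is already between the posts, with no side force. Continuing.

Call:
move_arm:
  deltas:
    - [[0.006,0,0.0003,0],[0.012,0,0.0006,0],[0.018,0,0.0006,0],[0.024,0,0.0006,0],[0.03,0,0.0006,0]]

```text
time: 10.35
ee_pos: [0.5525, -0.0607, 0.0128]
tcp_rot: [-90.0, 0.0, 81.7]
wrist_force: [0.2, -2.6, 1.4]
opening: 0.05
```

Call:
move_arm:
  deltas:
    - [[0.006,0,0,0],[0.012,0,0,0],[0.018,0,0,0],[0.024,0,0,0],[0.03,0,0,0]]

```text
time: 10.85
ee_pos: [0.5568, -0.0311, 0.0128]
tcp_rot: [-90.0, 0.0, 81.7]
wrist_force: [-0.4, -3.4, 2.3]
opening: 0.0501
```

```bash
python3 -c "
from h import *
status();go(0,-70,.012,0)"
```

```text
top cas [-0.  23.7] angle 89.97 size [65.5 84.7]
side cas [ 1.9 -1.4] angle 0.19 size [118.5  89.1]
t 10.95 tcp div [  0.6 -70.8] z 0.012654509151489819 yaw rel -0.0037816429723847023 F [ 0.34750813 -0.77359969 -0.16583476]
shift [0.0008 0.0007 0.0006] turn -0.0
```

The cassette lies in the opening at about (0, −1) mm. Now 150 mm on to the bay.

Call:
move_arm:
  deltas:
    - [[0.007,0,0.0005,0],[0.014,0,0.0005,0],[0.021,0,0.0005,0],[0.028,0,0.0005,0],[0.035,0,0.0005,0]]

```text
time: 11.45
ee_pos: [0.5612, 0.0039, 0.0126]
tcp_rot: [-90.0, -0.0, 81.8]
wrist_force: [0.2, -1.3, -0.5]
opening: 0.0504
```

Call:
move_arm:
  deltas:
    - [[0.008,0,0,0],[0.016,0,0,0],[0.024,0,0,0],[0.032,0,0,0],[0.04,0,0,0]]

```text
time: 11.95
ee_pos: [0.567, 0.0435, 0.0127]
tcp_rot: [-90.0, -0.0, 81.7]
wrist_force: [0.9, -1.7, -1.1]
opening: 0.0501
```

Call:
move_arm:
  deltas:
    - [[0.008,0,0,0],[0.016,0,0,0],[0.024,0,0,0],[0.032,0,0,0],[0.04,0,0,0]]

```text
time: 12.45
ee_pos: [0.5727, 0.0831, 0.0127]
tcp_rot: [-90.0, 0.0, 81.7]
wrist_force: [-0.3, -1.7, -0.7]
opening: 0.0498
```

```bash
python3 -c "
from h import *
status();go(0,79,.012,0)"
```

```text
top cas [ -0.9 154.8] angle -83.42 size [36.2 83.2]
side cas [  1.6 113.9] angle -0.81 size [118.5  88.6]
t 12.55 tcp div [ 0.3 44.4] z 0.012865364091378003 yaw rel 0.009506092306352798 F [0.70361219 0.58158815 0.71193099]
shift [0.0346 0.0009 0.0003] turn 0.01
```

Last 35 mm, then back off and lift.

Call:
move_arm:
  deltas:
    - [[0.008,0,0.0003,0],[0.016,0,0.0003,0],[0.024,0,0.0003,0],[0.031,0,0.0003,0],[0.035,0,0.0003,0]]

```text
time: 13.05
ee_pos: [0.5776, 0.1178, 0.0128]
tcp_rot: [-90.0, 0.0, 81.8]
wrist_force: [-0.1, -3.1, 1.2]
opening: 0.0498
```

Call:
move_arm:
  deltas:
    - [[0,0,0,0],[-0.01,0,0,0],[-0.025,-0.01,0,0],[-0.03,-0.05,0,0],[-0.03,-0.1,0,0]]

```text
time: 13.55
ee_pos: [0.5714, 0.0851, 0.1126]
tcp_rot: [-89.8, 0.1, 81.6]
wrist_force: [0.7, 1.3, 0.7]
opening: 0.05
```

Call:
move_arm:
  deltas:
    - [[-0.05,-0.05,0,0],[-0.1,-0.08,0,0],[-0.15,-0.08,0,0],[-0.2,-0.08,0,0],[-0.2,-0.08,0,0]]

```text
time: 14.05
ee_pos: [0.5431, -0.1149, 0.1946]
tcp_rot: [-90.1, 0.0, 81.6]
wrist_force: [0.8, 0.7, 0.4]
opening: 0.0497
```

```bash
python3 -c "
from h import *
status();cv2.imwrite('pics/s6.png',np.hstack([camera(n)['color'][60:300,60:420] for n in('top','side')]))"
```

```text
top cas [ -0.7 149.8] angle 0.02 size [113.6  84.8]
side cas [  1.  149.7] angle -0.46 size [112.1  88.1]
t 14.15 tcp div [  -0.8 -156.2] z 0.19402054752082787 yaw rel -0.338226110062692 F [-0.04751633  0.70003486  0.29067764]
```

View pics/s6.png

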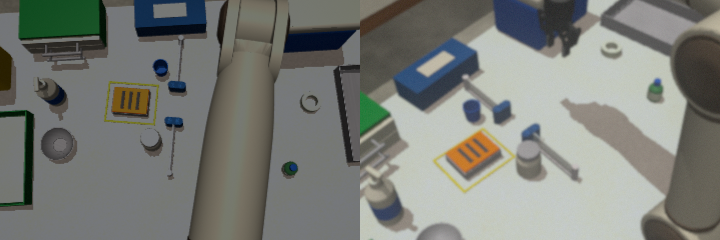

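The cassette sits inside the yellow outline, centred at crop pixel (131,100). The other things stand where they were, and the arm is clear.

```bash
python3 -c "
from workcell import job_done
job_done()"
```

```text
the job is handed in; nothing more can be done
```

The cassette is in the bay, inside the yellow outline, and the job is handed in after about 14 s of the 54 s allowed. `job_done()` gives no verdict, so these results come from my own camera checks.

**How it was done:** I pushed the cassette sideways with both fingers to centre and square it with the opening. Then I pushed it from behind, through the opening and on into the bay. The arm then backed off and lifted clear.

**Last checks:**
- **In the opening:** about x = 0 to 2 mm and y = −1 mm in the divider's frame, inside the 12 mm limit. Pushing forces stayed under about 5 N at every reading.
- **In the bay:** top view (−0.7, 149.8) mm at 0.0°; side view (1.0, 149.7) mm at −0.5°. The target was (0, 150), which leaves about 25 mm to spare on every side.
- **Other things:** none looked moved in the last picture, but I did not measure their positions again.

**Disagreements:** the two views differed by up to 2 mm in x. Several mid-push readings were wrong because the arm or a post hid part of the lid, so I ignored them.

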